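Tip the inlaid box onto the sizing mat and push it to the stop

ROBOT

A 6-joint arm with a two-finger parallel gripper is mounted at the origin on the work surface. World frame = base frame: x ahead of the robot, y to its left, z up, the work surface at z = 0. Lengths are in m, angles in rad, forces in N, time in s.
With the tool pointing down it reaches from about 0.4 to 0.825 m from the base axis. Payload 7 kg.
Tool frame: the origin (TCP) lies at the centre of the arm's flange, where the gripper is bolted on; the fingertips stand 178 mm ahead of it and the grasp point (between the pads) lies arm.tcp_to_grasp ahead of it (arm.tcp_to_grasp is the distance from the TCP to the grasp point, in m); z points along the fingers, y is the direction in which the jaws open and shut (so a half turn about z gives the same grasp; the last joint's range is limited). The gripper opens to 88 mm and grips with 3 to 60 N. Pads are 19 mm wide; open, the fingers measure 130 mm over their backs; the gripper's body (78 mm by 193 mm) begins 47 mm behind the grasp point.
Start: joints at [1.429, 0.359, 0.012, 0, -1.224, -0.288], TCP at [0.281, 0.614, 0.405] pointing down, gripper open.
Joint ranges: [-3.07, 3.07], [-1.43, 2.12], [-1.02, 1.25], [-3.03, 1.67], [-3.05, -0], [-3.03, 3.03]. Speed limits (rad/s): [2.39, 2.39, 3.01, 3.14, 3.14, 3.14].

INTERFACE

Orientations are given as [roll, pitch, yaw] about the fixed x, y, z axes, in that order (R = Rz(yaw) Ry(pitch) Rx(roll)).
In Python, from station import arm gives the robot as it stands.
- The arm moves only by the tool move_arm, never from a script. Its argument "deltas" is a list of rows, each a list of 6 numbers: the shift along the world's x, y, z in mm, then the turn, a rotation vector about the world's x, y, z in degrees. In form: [[tx, ty, tz, ax, ay, az], ...]. A call has exactly 5 rows; each row shifts and turns the commanded pose from where the row before left it; what a row does not reach is not made up. A row lasts 1/12 s, in which the tool goes at most 41.7 mm and 7.16 degrees, less where a joint would pass 70% of its speed; a pose out of reach is approached as far as the arm can. A call with a gripper value outside its range is refused whole. "claw" is the closure in counts, from 0 (fully open) to 255 (shut), set as the call begins (left out, the last holds). The fingers move at their own pace and stop on an object; "squeeze" is the grip in N (left out, the last holds). Time passes only in rows, so rows that do not move let the fingers close, or fill a call up. It gives the time, the measured TCP pose, the force and the opening at its end, in the units of the state.
- arm.get_state(): the state, without advancing time (a new reading comes with each control period).
- arm.grab_frame(name): name is "side" or "top" or "wrist"; returns the picture (384x512x3 uint8, red, green, blue); there is no depth.
- arm.calibration(name): a dict with "intrinsics" (3x3 intrinsics, pixels), "k1" (the pictures are not rectified: a ray, as slopes to the right and down, at radius r is drawn at 1 + k1 r^2 times it, then the intrinsics apply), "T" (4x4, takes a point from camera to world coordinates); the wrist camera has in their place "mount" (4x4, takes a point from camera to tool coordinates, whose origin is the TCP and whose axes are the flange's). Camera axes: x right, y up, looking along -z (the intrinsics and any distortion apply to the point x, -y, -z); pixel columns grow to the right and rows downward; lengths in m; the calibration is good to about 2 mm. A picture is of the moment at which its call begins: read the wrist's pose just before it. calibration takes no time and is no camera call.
- arm.job_done(): hands the job in, once; it reports no verdict.
Trained networks look in the newest picture that a camera, given by its name, has taken for a name from the list of things; names that differ only in an ending like _2 or _b are one class to them, and where a whole thing is asked for, a point or a joint stands for the part that bears it (a point fixed in the world has none). Each returns a list of dicts, best first, with "score" (0 to 1); they miss things now and then, are a little off and sometimes report something else, mostly with a low value. They report only what shows in the picture. A call takes as long as a camera call. They do not tell look-alikes from the thing itself.
- arm.spot_in(thing, camera): "xy" ([column, row] in pixels, amid what is visible of it).
- arm.masks_of(thing, camera): "pixels" (384x512 bool, what is visible of it) and "xy" ([column, row] in pixels, amid what is visible of it).
- arm.spot_point(thing, camera): "xy" ([column, row] in pixels: a listed point, or the origin of a listed thing).
The state is a dict: "t": time; "q": joint angles; "qd": joint speeds; "joint_efforts": joint torques, N m; "eef_pos": TCP position; "ee_rot": TCP orientation; "force": force on the tool from outside, world axes, zero at the start; "moment": the same for the moment, N m; "width": finger opening in m.
Only numpy, scipy, OpenCV 4.12 (cv2) and the standard library are available. Lean on these libraries where they do the work, as an engineer would, in place of code of your own. Each camera call takes 0.05 s, during which the arm holds its last target. There are 200 camera calls.

TASK

The inlaid wooden box stands on end at the open end of the green sizing mat: push it high on its inlaid lid so that it topples towards the stop bar and lands flat on its back, lid up, inside the brass border but short of the bar, and let it come to rest there. Then push it low at its foot end until its head lies flush against the wooden stop bar, still inside the border. Only push, never grasp or lift it, and leave the beaker, the vase and the little trinket box where they stand.

Things in the scene. Friction and masses are not known exactly. Their poses are not given: they have to be found in the camera images.
- mat: Fixed green felt mat, 220 x 350 mm, level with the counter (top at z = 0). Origin on the counter, x across it, y along it, z up. Inside its brass border: x from -80 to +80 mm, y from -110 (stop bar's face) to +110 mm (open end). The box is to topple and slide towards the mat's -y. Turned up to 30 degrees.
- stop (a point): Middle of the face of the fixed wooden stop bar (200 mm wide, 22 mm thick, 32 mm high) that closes the -y end of the zone; 16 mm up, mat coordinates (0, -110, 16) mm. The face looks along the mat's +y. Axes as the mat's.
- box: Rigid closed box, about 0.45 kg, on end: 95 mm wide (x), 45 thick (y), 150 tall (z, foot to head). Origin: centre of its foot. +y face: inlaid lid (ivory and teal diamonds), facing away from the stop; -y: plain back, 185 to 210 mm from the stop's face, square to it within 6 degrees. Leaned past 17 degrees it falls on its back. Lying, its y points up, z to the stop, and it is 45 mm high.
- box_center (a point): Centre of the box (75 mm from the foot on its axis). Axes as the box's.
- box_head (a point): Centre of the box's head end face (its top while it stands), 150 mm from the foot. Once the box lies it is the end nearer the stop bar.
- box_foot (a point): Centre of the box's foot end face (its underside while it stands). Once the box lies it is the end to push, 22 mm up.
- box_pivot (a point): Middle of the lower edge of the box's back (on the foot's edge, 22.5 mm from its centre towards the box's -y): the edge it tips about. It stays on the counter all through a proper job.
- beaker: Bystander: open copper beaker, 68 mm across the rim, 85 mm tall. Origin under its centre.
- vase: Bystander: brass vase, 68 mm at the belly, 98 mm tall. Origin under its centre.
- trinket: Bystander: little square inlaid trinket box with a blue top, 62 x 62 mm, 45 mm high. Origin under its centre. The three bystanders stand beside the mat in any order, their centres 150 to 180 mm from its centre line.
Mind the look-alikes: they are no part of the job. Leave any blue or pink look-alike of the box alone.

How it is judged:
By the outcome, as a careful person would: the job done as asked, in the order asked, and still so for the second after the job is handed in, with the robot touching nothing.
It also fails if it takes over 42 s, if anything falls off the work surface, if the arm or the gripper's body presses on something with over 40 N, if the wrist force passes 120 N, or if a joint passes its speed limit or range.

## Working session

There is one attempt and no reset: what is moved stays moved. The work goes in short steps, Python scripts to look and compute and a tool call to move; the robot and the scene stay as the last step left them, time stands still between calls to the robot, and variables do not carry over. Pictures are saved under pics/ and viewed, about 8 in all and at most 12, crops included, and the job is handed in when it is done.

Besides the shell and the picture viewer there is one more tool, called after "Emit:" in YAML: its name, and indented under it one key for each argument. move_arm: Moves the arm, as the interface text tells. Its arguments: {"type":"object","properties":{"deltas":{"type":"array","items":{"type":"array","items":{"type":"number"}}},"claw":{"type":"number"},"squeeze":{"type":"number"}},"required":["deltas"]}

```bash
mkdir -p pics; ls
cat > h.py <<'E'
import numpy as np, cv2
from station import arm
from scipy.spatial.transform import Rotation as R
def cam(name):
    c=arm.calibration(name); K=np.array(c["intrinsics"]); 
    if "T" in c: T=np.array(c["T"])
    else:
        s=arm.get_state(); B=np.eye(4); B[:3,3]=s["eef_pos"]; B[:3,:3]=R.from_euler("xyz",s["ee_rot"]).as_matrix(); T=B@np.array(c["mount"])
    return K,c["k1"],T
def ray(C,xy):
    K,k1,T=C; p=np.array([(xy[0]-K[0,2])/K[0,0],(xy[1]-K[1,2])/K[1,1]]); u=p.copy()
    for _ in range(20): u=p/(1+k1*(u@u))
    return T[:3,3],T[:3,:3]@np.array([u[0],-u[1],-1])
def onz(C,xy,z):
    o,d=ray(C,xy); return o+d*(z-o[2])/d[2]
def proj(C,P):
    K,k1,T=C; q=T[:3,:3].T@(np.asarray(P)-T[:3,3]); u=np.array([q[0],-q[1]])/-q[2]; u=u*(1+k1*(u@u))
    return np.array([K[0,0]*u[0]+K[0,2],K[1,1]*u[1]+K[1,2]])
def tri(c1,p1,c2,p2):
    A=np.zeros((3,3));b=np.zeros(3)
    for c,p in((c1,p1),(c2,p2)):
        o,d=ray(c,p); d=d/np.linalg.norm(d); M=np.eye(3)-np.outer(d,d); A+=M;b+=M@o
    return np.linalg.solve(A,b)
E
python3 - <<'E'
from h import *
np.set_printoptions(precision=3,suppress=True)
s=arm.get_state(); print({k:np.round(v,3) for k,v in s.items()}, arm.tcp_to_grasp)
ims=[]
for n in("side","top"):
    C=cam(n); print(n,C[2][:3,3]); ims.append(arm.grab_frame(n)); cv2.imwrite(f"pics/{n}0.png",ims[-1][...,::-1])
    for t in("box","box_center","box_head","box_foot","box_pivot","stop","mat","beaker","vase","trinket"):
        for r in arm.spot_point(t,n)[:3]: print(n,t,np.round(r["xy"],1),round(r["score"],2),onz(C,r["xy"],{"box_head":.15,"box_center":.075,"stop":.016}.get(t,0))[:2])
cv2.imwrite("pics/a.png",cv2.resize(np.vstack(ims),None,fx=.78,fy=.78)[...,::-1])
E
```

```text
pics
{'t': np.float64(0.0), 'q': array([ 1.429,  0.359,  0.011, -0.   , -1.224, -0.288]), 'qd': array([-0.001, -0.   ,  0.   , -0.   ,  0.   , -0.001]), 'joint_efforts': array([  0.003, -58.272,  29.305,   6.997,   0.007,  -0.   ]), 'eef_pos': array([0.281, 0.613, 0.404]), 'ee_rot': array([ 3.14, -0.  , -0.43]), 'force': array([ 0.153,  0.146, -0.971]), 'moment': array([-0.004, -0.028, -0.048]), 'width': np.float64(0.088)} 0.1593
side [ 0.255 -0.569  0.669]
side box [273.7 166.3] 0.97 [0.743 0.271]
side box [218.9 186.8] 0.88 [0.538 0.248]
side box [157.3 200.9] 0.78 [0.352 0.265]
side box_center [155.8 178.3] 0.96 [0.362 0.271]
side box_center [268.5 148. ] 0.96 [0.722 0.274]
side box_center [213.6 168.2] 0.77 [0.526 0.246]
side box_head [271.8 127.6] 0.93 [0.727 0.266]
side box_head [212.5 147.5] 0.88 [0.525 0.238]
side box_head [148.2 157.7] 0.71 [0.353 0.265]
side box_foot [241.2 224.1] 0.92 [0.531 0.069]
side box_foot [270.9 168.2] 0.85 [0.729 0.266]
side box_foot [214.3 189.9] 0.74 [0.52 0.24]
side box_pivot [244.4 231.8] 0.94 [0.527 0.039]
side box_pivot [164.4 200.8] 0.84 [0.
[... 737 characters left out ...]
0.8 [0.531 0.048]
top box_head [154.7 293.6] 0.76 [0.352 0.254]
top box_head [162.1 213.1] 0.61 [0.532 0.249]
top box_foot [173.1 147.5] 0.82 [0.73  0.261]
top box_foot [172.2 219.7] 0.63 [0.534 0.252]
top box_foot [167.8 286.9] 0.56 [0.361 0.254]
top box_pivot [175.4 139.6] 0.86 [0.752 0.256]
top box_pivot [179.9 224.6] 0.78 [0.521 0.231]
top box_pivot [168.9 281.8] 0.61 [0.373 0.252]
top stop [291.8 230.2] 0.75 [ 0.512 -0.061]
top stop [334.3 238.7] 0.72 [ 0.493 -0.172]
top mat [289.1 228.1] 0.61 [ 0.519 -0.056]
top beaker [264.9 287.3] 0.85 [0.365 0.005]
top beaker [333.9 180.8] 0.21 [ 0.65  -0.175]
top vase [287.  162.4] 0.96 [ 0.697 -0.048]
top trinket [334.5 184.7] 0.62 [ 0.639 -0.177]
```

View pics/a.png

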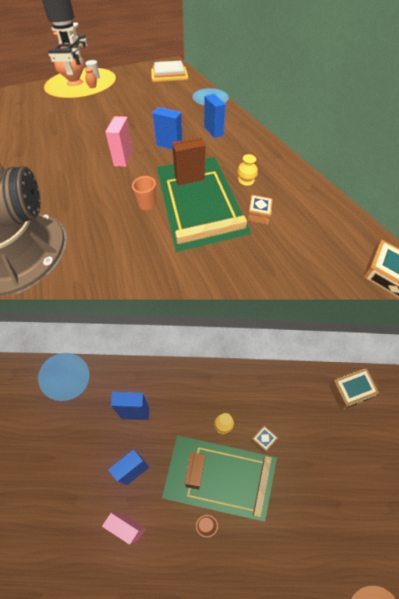

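Box candidates in the top picture: brown (250,220), blue (167,138), blue (167,215) and pink (160,290). Only the brown one stands on the mat at its open end. The blue and pink ones are look-alikes. I'll confirm with an enlarged crop and fit the mat.

Run:
```python
from h import *
np.set_printoptions(precision=4,suppress=True)
t=cv2.imread("pics/top0.png"); s=cv2.imread("pics/side0.png")
C=cam("top")
def green(im):
    h=cv2.cvtColor(im,cv2.COLOR_BGR2HSV); m=cv2.inRange(h,(50,90,40),(85,255,200)); return m
m=green(t); m[:140]=0; m=cv2.morphologyEx(m,cv2.MORPH_CLOSE,np.ones((25,25)))
n,l,st,_=cv2.connectedComponentsWithStats(m); k=1+np.argmax(st[1:,4]); 
cs=max(cv2.findContours((l==k).astype(np.uint8),0,1)[0],key=cv2.contourArea)[:,0]
P=np.array([onz(C,c,0)[:2] for c in cs.astype(float)])
r=cv2.minAreaRect((P*1000).astype(np.float32)); print("mat rect",r, cv2.boxPoints(r))
a=cv2.resize(t[190:310,200:370],None,fx=4,fy=4,interpolation=cv2.INTER_CUBIC)
b=cv2.resize(s[160:320,180:350],None,fx=4,fy=4,interpolation=cv2.INTER_CUBIC)
cv2.imwrite("pics/b.png",cv2.resize(np.vstack([a[:480],b]),None,fx=.53,fy=.53,interpolation=cv2.INTER_AREA));
```

```text
mat rect ((588.697509765625, 109.84394836425781), (84.438720703125, 176.04776000976562), 50.63529586791992) [[493.8663 133.0327]
 [629.9731  21.3736]
 [683.5287  86.6552]
 [547.4219 198.3143]]
```

View pics/b.png

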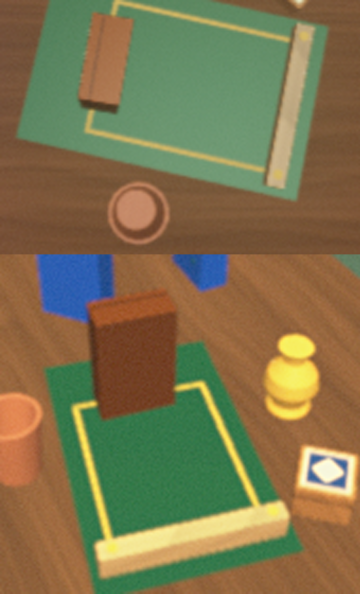

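The crop shows the brown box standing at the open end of the mat, at about (250,220) in the top picture. Its plain back faces the bar, which lies at about (336,235). Next I fit the mat and box poses from the masks.

```bash
cat >> h.py <<'E'
from scipy.optimize import minimize
def hullmask(C,P):
    p=np.array([proj(C,q) for q in P]); m=np.zeros((384*4,512*4),np.uint8)
    cv2.fillConvexPoly(m,cv2.convexHull(((p+.5)*4).astype(np.float32)).astype(np.int32),255)
    return cv2.resize(m,(512,384),interpolation=cv2.INTER_AREA)/255.
def corners(x,y,yaw,dx,dy,z0,z1):
    c,s=np.cos(yaw),np.sin(yaw)
    return [(x+c*a-s*b,y+s*a+c*b,z) for a in dx for b in dy for z in(z0,z1)]
def fit(views,x0,dx,dy,z0,z1):
    def f(v): 
        e=0
        for C,m in views:
            h=hullmask(C,corners(*v,dx,dy,z0,z1)); e+=np.abs(h-m).sum()/m.sum()
        return e
    r=minimize(f,x0,method="Nelder-Mead",options=dict(initial_simplex=np.array([x0]+[np.array(x0)+d for d in([.015,0,0],[0,.015,0],[0,0,.1])]),xatol=1e-4,fatol=1e-5))
    return r.x,r.fun
E
python3 - <<'E'
from h import *
np.set_printoptions(precision=4,suppress=True)
V={n:cam(n) for n in("top","side")}
I={n:cv2.imread(f"pics/{n}0.png").astype(int) for n in V}
def best(t,n,near):
    return min(arm.masks_of(t,n),key=lambda r:np.hypot(*(np.array(r["xy"])-near)))
for n in V: arm.grab_frame(n)
near={"top":(250,222),"side":(242,205)}
bm={n:best("box",n,near[n])["pixels"].astype(float) for n in V}
print({n:bm[n].sum() for n in V})
for vs in (["top"],["side"],["top","side"]):
    print(vs,fit([(V[n],bm[n]) for n in vs],[.53,.045,-.2],(-.0475,.0475),(-.0225,.0225),0,.15))
# mat
im=I["top"]; g=((im[...,1]-im[...,2])>15).astype(np.uint8); w=np.zeros_like(g); w[180:300,195:365]=1; g*=w
g=cv2.morphologyEx(g,cv2.MORPH_OPEN,np.ones((2,2))); g=cv2.morphologyEx(np.pad(g,40),cv2.MORPH_CLOSE,np.ones((31,31)))[40:-40,40:-40]
cs=np.vstack(cv2.findContours(g,0,1)[0])[:,0]
P=np.array([onz(V["top"],c,0)[:2] for c in cs.astype(float)]); print("mat",cv2.minAreaRect((P*1000).astype(np.float32)))
mt=best("mat","top",(289,228))["pixels"]; cs=np.vstack(cv2.findContours(mt.astype(np.uint8),0,1)[0])[:,0]
P=np.array([onz(V["top"],c,0)[:2] for c in cs.astype(float)]); print("mat net",cv2.minAreaRect((P*1000).astype(np.float32)))
print("mat fit",fit([(V["top"],g.astype(float))],[.52,-.06,-.2],(-.11,.11),(-.175,.175),0,0))
f=lambda u,v:np.array([200+u/2.12,190+v/2.12])
print("bar top", [onz(V["top"],f(*q),.032)[:2] for q in((297,22),(266,184),(314,26),(284,188))])
print("border", [onz(V["top"],f(*q),0)[:2] for q in((118,2),(88,130),(268,171))])
E
```

```text
{'top': np.float64(1265.0), 'side': np.float64(2150.0)}
['top'] (array([0.4563, 0.0551, 0.0897]), np.float64(1.6788932806324113))
['side'] (array([ 0.5273,  0.0509, -0.1587]), np.float64(0.05973917008663931))
['top', 'side'] (array([ 0.5269,  0.0512, -0.1386]), np.float64(1.774490670098355))
mat ((539.8853759765625, -44.03466796875), (349.2576599121094, 267.0640869140625), 78.7821273803711)
mat net ((519.4276733398438, -36.024932861328125), (353.8017272949219, 224.12460327148438), 78.72872161865234)
mat fit (array([ 0.517 , -0.0394, -0.1917]), np.float64(0.042536431253988344))
bar top [array([ 0.5915, -0.1846]), array([ 0.3956, -0.1456]), array([ 0.5871, -0.2055]), array([ 0.3914, -0.1671])]
border [array([0.6164, 0.0348]), array([0.4557, 0.0678]), array([ 0.4109, -0.1539])]
```

Run:
```python
from h import *
np.set_printoptions(precision=4,suppress=True)
V={n:cam(n) for n in("top","side")}
M={}
for n,b in(("top",(250,222)),("side",(242,205))):
    arm.grab_frame(n)
    rs=arm.masks_of("box",n)
    for r in rs: print(n,r["xy"],r["score"],r["pixels"].sum())
    r=min(rs,key=lambda r:np.hypot(*(np.array(r["xy"])-b))); M[n]=r["pixels"].astype(float); 
    print(n,[proj(V[n],(.5273,.0509,z)) for z in(0,.15)])
im=cv2.imread("pics/top0.png").astype(int)
g=((im[...,1]-im[...,2])<8).astype(np.uint8); w=np.zeros_like(g); w[190:246,233:266]=1; g*=w
# yellow border excluded by saturation/brightness
g[(im[...,2]>165)]=0
g=cv2.morphologyEx(g,cv2.MORPH_OPEN,np.ones((5,5))); print(g.sum(), np.argwhere(g).mean(0)[::-1])
M["top"]=g.astype(float)
for vs in (["top"],["side"],["top","side"]):
    print(vs,fit([(V[n],M[n]) for n in vs],[.53,.05,-.17],(-.0475,.0475),(-.0225,.0225),0,.15))
```

```text
top [167.6, 214.0] 0.85 1331
top [168.2, 132.4] 0.81 1505
top [160.4, 293.6] 0.68 1283
top [249.2, 218.2] 0.57 895
top [array([248.746 , 224.0546]), array([248.7635, 217.1841])]
side [245.4, 205.8] 0.96 2162
side [273.3, 146.1] 0.87 1268
side [152.6, 180.1] 0.79 1634
side [213.5, 162.8] 0.61 1594
side [array([242.6447, 228.794 ]), array([241.4474, 184.2026])]
200 [246.4   208.635]
['top'] (array([ 0.529 ,  0.0502, -0.1026]), np.float64(3.519823529411765))
['side'] (array([ 0.5286,  0.0526, -0.1142]), np.float64(0.05972320473055087))
['top', 'side'] (array([ 0.5291,  0.0531, -0.128 ]), np.float64(3.585796992617584))
```

Run:
```python
from h import *
np.set_printoptions(precision=4,suppress=True)
V={n:cam(n) for n in("top","side")}
M={}
for n,b in(("top",(250,222)),("side",(242,205))):
    arm.grab_frame(n)
    for _ in range(4):
        r=min(arm.masks_of("box",n),key=lambda r:np.hypot(*(np.array(r["xy"])-b)))
        if np.hypot(*(np.array(r["xy"])-b))<15: M[n]=r["pixels"].astype(float); break
for vs in (["top"],["side"],["top","side"]):
    v=fit([(V[n],M[n]) for n in vs],[.53,.05,-.17],(-.0475,.0475),(-.0225,.0225),0,.15); print(vs,v)
o=[]
for n in V:
    im=cv2.imread(f"pics/{n}0.png"); im=cv2.resize(im,None,fx=4,fy=4,interpolation=cv2.INTER_CUBIC)
    def poly(P,c): cv2.polylines(im,[np.array([(proj(V[n],p)+.5)*4 for p in P]).astype(int)],True,c,1)
    x,y,w=v[0]; c=lambda z,dx=.0475,dy=.0225,x=x,y=y,w=w:[(x+np.cos(w)*a-np.sin(w)*b,y+np.sin(w)*a+np.cos(w)*b,z) for a,b in((-dx,-dy),(dx,-dy),(dx,dy),(-dx,dy))]
    poly(c(0),(255,255,0)); poly(c(.15),(255,0,255)); poly(c(0,.08,.11,.516,-.057,-.194),(0,0,255))
    o.append(im[180*4:310*4,210*4:350*4] if n=="top" else im[165*4:325*4,195*4:335*4])
cv2.imwrite("pics/c.png",np.hstack([cv2.resize(q,(400,int(q.shape[0]*400/q.shape[1])))[:370] for q in o]))
```

```text
['top'] (array([ 0.5262,  0.05  , -0.14  ]), np.float64(0.06154162948726748))
['side'] (array([ 0.527 ,  0.0523, -0.1756]), np.float64(0.04812342943608311))
['top', 'side'] (array([ 0.5263,  0.0503, -0.1424]), np.float64(0.11701414330041071))
```

View pics/c.png

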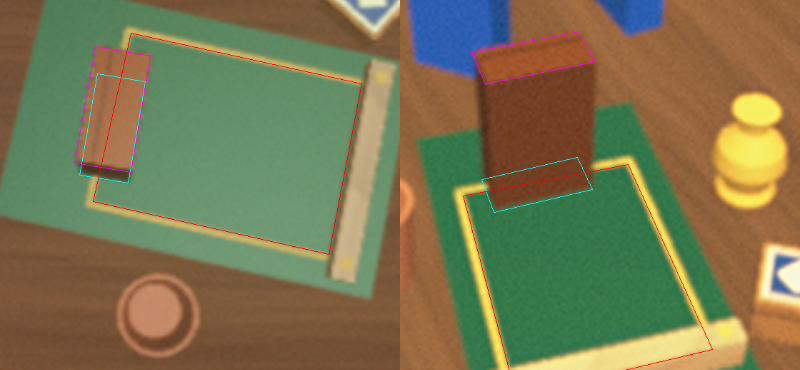

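The fitted outlines match both pictures. The mat zone is at (0.516,-0.057) with yaw -11.1°. The box is at (0.5265,0.051) with yaw about -9°, and its back is about 195 mm from the bar. I'll swing over with the gripper shut.

Emit:
move_arm:
  deltas:
    - [17, -32, 0, 0, 0, -5]
    - [17, -32, 0, 0, 0, -5]
    - [17, -32, 0, 0, 0, -5]
    - [17, -32, 0, 0, 0, -5]
    - [17, -32, 0, 0, 0, -5]
  claw: 255

```text
t: 2.17
eef_pos: [0.3667, 0.452, 0.4047]
ee_rot: [-3.141, 0.0, -0.87]
force: [-0.2, 0.6, -0.0]
width: 0.0598
```

Emit:
move_arm:
  deltas:
    - [17, -32, 0, 0, 0, -5]
    - [17, -32, 0, 0, 0, -5]
    - [17, -32, 0, 0, 0, -5]
    - [17, -32, 0, 0, 0, -5]
    - [17, -32, 0, 0, 0, -5]

```text
t: 2.58
eef_pos: [0.4517, 0.2919, 0.4051]
ee_rot: [-3.141, 0.0, -1.306]
force: [1.4, 0.8, 0.5]
width: 0.027
```

Emit:
move_arm:
  deltas:
    - [18, -32, 0, 0, 0, -5]
    - [18, -32, 0, 0, 0, -5]
    - [18, -32, 0, 0, 0, -5]
    - [18, -31, 0, 0, 0, -5]
    - [17, -31, 0, 0, 0, -4]

```text
t: 3.0
eef_pos: [0.5409, 0.1338, 0.405]
ee_rot: [-3.141, 0.0, -1.726]
force: [1.2, 0.6, 0.3]
width: 0.0011
```

Emit:
move_arm:
  deltas:
    - [0, 0, -21, 0, 0, 0]
    - [0, 0, -21, 0, 0, 0]
    - [0, 0, -20, 0, 0, 0]
    - [0, 0, -20, 0, 0, 0]
    - [0, 0, -20, 0, 0, 0]

```text
t: 3.42
eef_pos: [0.5403, 0.1353, 0.302]
ee_rot: [-3.141, 0.0, -1.722]
force: [-0.2, 0.2, 0.1]
width: 0.0003
```

Run:
```python
from h import *
s=cv2.resize(arm.grab_frame("side")[90:260,160:330],(380,380),interpolation=3); t=cv2.resize(arm.grab_frame("top")[150:320,190:360],(380,380),interpolation=3)
cv2.imwrite("pics/d.png",np.hstack([s,t])[...,::-1])
```

```text
(no output)
```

View pics/d.png

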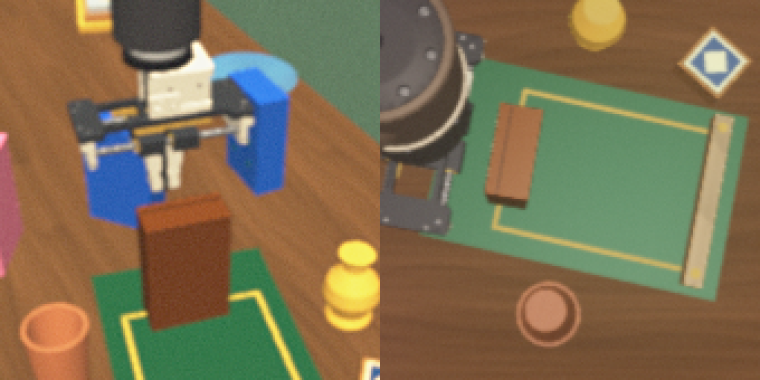

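The picture shows the closed fingers centred behind the lid, near the top of the box: box top at about (185,205) in the left crop, fingers at (165,180). I'll approach, then push gently.

Emit:
move_arm:
  deltas:
    - [-1.4, -9, 0, 0, 0, 0]
    - [-1.4, -9, 0, 0, 0, 0]
    - [-1.4, -9, 0, 0, 0, 0]
    - [-1.3, -9, 0, 0, 0, 0]
    - [-1.3, -8, 0, 0, 0, 0]

```text
t: 3.93
eef_pos: [0.5333, 0.0904, 0.3037]
ee_rot: [-3.14, 0.001, -1.722]
force: [1.1, -0.7, -0.1]
width: 0.0004
```

Emit:
move_arm:
  deltas:
    - [-0.8, -5, 0, 0, 0, 0]
    - [-0.8, -5, 0, 0, 0, 0]
    - [-0.8, -5, 0, 0, 0, 0]
    - [-0.8, -5, 0, 0, 0, 0]
    - [-0.8, -5, 0, 0, 0, 0]

```text
t: 4.35
eef_pos: [0.5295, 0.0663, 0.3028]
ee_rot: [-3.141, 0.0, -1.721]
force: [0.2, 1.1, 0.7]
width: 0.0004
```

Run:
```python
from h import *
s=cv2.resize(arm.grab_frame("side")[90:290,160:360],(500,500),interpolation=3)
cv2.imwrite("pics/e.png",s[...,::-1])
```

```text
(no output)
```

View pics/e.png

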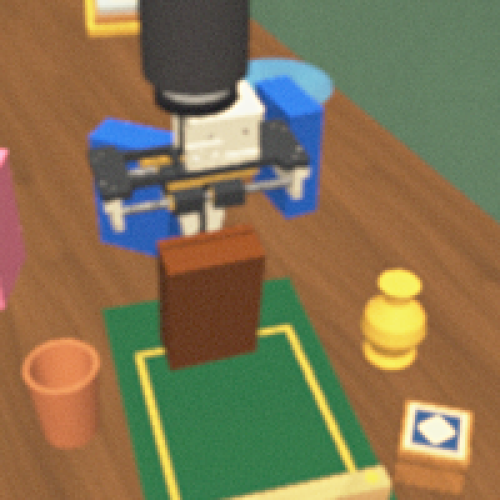

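The box is tilting about its back lower edge (at (170,368)-(258,352) in the crop), and that edge has not slid. I'll continue.

Emit:
move_arm:
  deltas:
    - [-0.8, -5, 0, 0, 0, 0]
    - [-0.8, -5, 0, 0, 0, 0]
    - [-0.8, -5, 0, 0, 0, 0]
    - [-0.8, -5, 0, 0, 0, 0]
    - [-0.8, -5, 0, 0, 0, 0]

```text
t: 4.82
eef_pos: [0.5253, 0.041, 0.3025]
ee_rot: [3.141, -0.0, -1.721]
force: [0.3, 0.0, 0.2]
width: 0.0002
```

Emit:
move_arm:
  deltas:
    - [-0.8, -5, 0, 0, 0, 0]
    - [-0.8, -5, 0, 0, 0, 0]
    - [0, 0, 0, 0, 0, 0]
    - [0, 0, 0, 0, 0, 0]
    - [0, 0, 0, 0, 0, 0]

```text
t: 5.23
eef_pos: [0.5239, 0.0316, 0.3027]
ee_rot: [-3.141, 0.0, -1.722]
force: [-0.2, -0.4, 0.2]
width: 0.0003
```

Run:
```python
from h import *
s=cv2.resize(arm.grab_frame("side")[120:320,160:360],(400,400),interpolation=3); t=cv2.resize(arm.grab_frame("top")[150:320,190:360],(400,400),interpolation=3)
cv2.imwrite("pics/f.png",np.hstack([s,t])[...,::-1])
```

```text
(no output)
```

View pics/f.png

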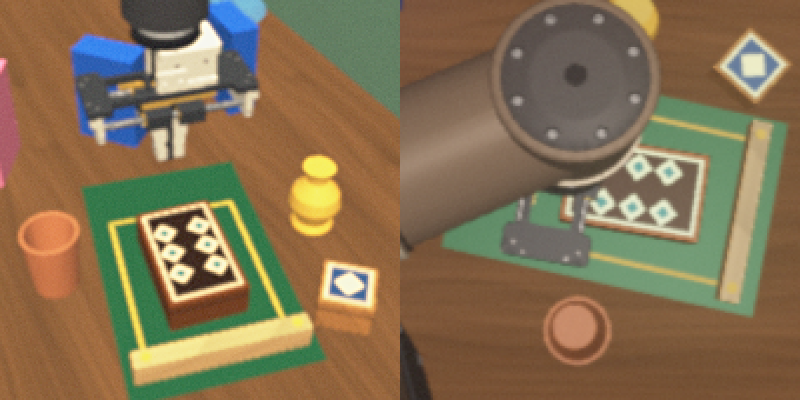

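The box lies flat, lid up, inside the border and short of the bar: left crop (195,262), bar at (220,345). I'll back off, part the fingers halfway, and measure.

Emit:
move_arm:
  deltas:
    - [2, 10, 0, 0, 0, 0]
    - [2, 10, 0, 0, 0, 0]
    - [2, 10, 0, 0, 0, 0]
    - [2, 10, 0, 0, 0, 0]
    - [2, 10, 0, 0, 0, -2.5]
  claw: 128

```text
t: 5.75
eef_pos: [0.5341, 0.0831, 0.3026]
ee_rot: [-3.142, 0.0, -1.764]
force: [0.8, -0.0, -0.3]
width: 0.0287
```

```bash
cat > m.py <<'E'
from h import *
np.set_printoptions(precision=4,suppress=True)
V={n:cam(n) for n in("top","side")}; M={}
for n in V:
    arm.grab_frame(n); b=proj(V[n],(.515,-.04,.03))
    for _ in range(4):
        rs=[r for r in arm.masks_of("box",n) if np.hypot(*(np.array(r["xy"])-b))<30]
        if rs: M[n]=rs[0]["pixels"].astype(float); break
for vs in (["side"],["top"],["top","side"]):
    if all(n in M for n in vs):
        v,e=fit([(V[n],M[n]) for n in vs],[.513,-.04,-.17],(-.0475,.0475),(-.075,.075),0,.045)
        d=v[:2]-[.516,-.057]; w=-.194; ux=np.array([np.cos(w),np.sin(w)]); uy=np.array([-ux[1],ux[0]])
        print(vs,v,e,"mat x,y",d@ux,d@uy,"yaw rel deg",np.degrees(v[2]-w),"head gap",d@uy-.075+.11)
print(arm.get_state()["eef_pos"],arm.get_state()["width"])
E
python3 m.py
```

```text
['side'] [ 0.5126 -0.0492 -0.1411] 0.03498633756718614 mat x,y -0.004880638086813907 0.00700059309286699 yaw rel deg 3.0333701403694735 head gap 0.042000593092866995
['top'] [ 0.5114 -0.0523 -0.1518] 0.07879667936107838 mat x,y -0.0054231864974403346 0.003680342402821408 yaw rel deg 2.4186873879138115 head gap 0.03868034240282141
['top', 'side'] [ 0.5121 -0.0493 -0.1462] 0.1185683033041204 mat x,y -0.00531140883027299 0.006824154341897339 yaw rel deg 2.7414011122258244 head gap 0.041824154341897346
[0.5339 0.0823 0.3025] 0.04176375284660332
```

Emit:
move_arm:
  deltas:
    - [0, 0, -22, 0, 0, 0]
    - [0, 0, -22, 0, 0, 0]
    - [0, 0, -22, 0, 0, 0]
    - [0, 0, -21, 0, 0, 0]
    - [0, 0, -21, 0, 0, 0]

```text
t: 6.37
eef_pos: [0.5337, 0.0813, 0.1938]
ee_rot: [-3.141, 0.0, -1.764]
force: [0.7, -0.2, -0.4]
width: 0.0437
```

Emit:
move_arm:
  deltas:
    - [-1.7, -9, 0, 0, 0, 0]
    - [-1.7, -9, 0, 0, 0, 0]
    - [-1.7, -9, 0, 0, 0, 0]
    - [-1.7, -8, 0, 0, 0, 0]
    - [-1.7, -8, 0, 0, 0, 0]

```text
t: 6.78
eef_pos: [0.5255, 0.0375, 0.1959]
ee_rot: [-3.14, 0.001, -1.765]
force: [-0.5, -0.0, -0.8]
width: 0.0438
```

Emit:
move_arm:
  deltas:
    - [-1, -5, 0, 0, 0, 0]
    - [-1, -5, 0, 0, 0, 0]
    - [-1, -5, 0, 0, 0, 0]
    - [-1, -5, 0, 0, 0, 0]
    - [-1, -5, 0, 0, 0, 0]

```text
t: 7.2
eef_pos: [0.5215, 0.0141, 0.1958]
ee_rot: [-3.138, 0.002, -1.764]
force: [1.5, 5.6, 4.4]
width: 0.0437
```

```bash
python3 m.py
```

```text
['side'] [ 0.5064 -0.0669 -0.2052] 0.04668599834299918 mat x,y -0.007555758890564515 -0.01159127505869172 yaw rel deg -0.6424933272681761 head gap 0.023408724941308287
['top'] [ 0.5051 -0.0717 -0.1767] 0.5362343616442613 mat x,y -0.007903236758226309 -0.01654850921071457 yaw rel deg 0.9892909855967285 head gap 0.01845149078928543
['top', 'side'] [ 0.5056 -0.0708 -0.2031] 0.5949111108111501 mat x,y -0.00748953191753755 -0.015568271939692587 yaw rel deg -0.5196132614993624 head gap 0.01943172806030742
[0.5208 0.0137 0.1951] 0.04368780946009583
```

Emit:
move_arm:
  deltas:
    - [-0.8, -4, 0, 0, 0, 0]
    - [-0.8, -4, 0, 0, 0, 0]
    - [-0.6, -3, 0, 0, 0, 0]
    - [-0.6, -3, 0, 0, 0, 0]
    - [-0.4, -2, 0, 0, 0, 0]

```text
t: 7.82
eef_pos: [0.5177, -0.0019, 0.195]
ee_rot: [-3.14, 0.001, -1.765]
force: [1.9, 5.2, 3.8]
width: 0.0436
```

Emit:
move_arm:
  deltas:
    - [-0.2, -1, 0, 0, 0, 0]
    - [-0.2, -1, 0, 0, 0, 0]
    - [-0.2, -1, 0, 0, 0, 0]
    - [0, 0, 0, 0, 0, 0]
    - [0, 0, 0, 0, 0, 0]

```text
t: 8.23
eef_pos: [0.5176, -0.0038, 0.1951]
ee_rot: [-3.139, 0.003, -1.765]
force: [0.3, 13.4, 3.7]
width: 0.0435
```

Emit:
move_arm:
  deltas:
    - [-0.2, -1, 0, 0, 0, 0]
    - [0, 0, 0, 0, 0, 0]
    - [-0.1, -0.5, 0, 0, 0, 0]
    - [0, 0, 0, 0, 0, 0]
    - [0, 0, 0, 0, 0, 0]

```text
t: 8.65
eef_pos: [0.5175, -0.0042, 0.1951]
ee_rot: [-3.138, 0.005, -1.766]
force: [-0.1, 23.4, 3.9]
width: 0.0437
```

```bash
python3 m.py
python3 - <<'E'
from h import *
s=cv2.resize(arm.grab_frame("side")[190:310,200:350],None,fx=4,fy=4,interpolation=3)
cv2.imwrite("pics/g.png",s[...,::-1]); print(arm.get_state()["force"])
E
```

```text
['side'] [ 0.5074 -0.0687 -0.1907] 0.13334798427465633 mat x,y -0.006144403654939726 -0.013175819871668597 yaw rel deg 0.18665659257913628 head gap 0.021824180128331414
[ 0.5175 -0.0041  0.1952] 0.04396529270438155
[-0.84218979 22.16188918  2.44149191]
```

View pics/g.png

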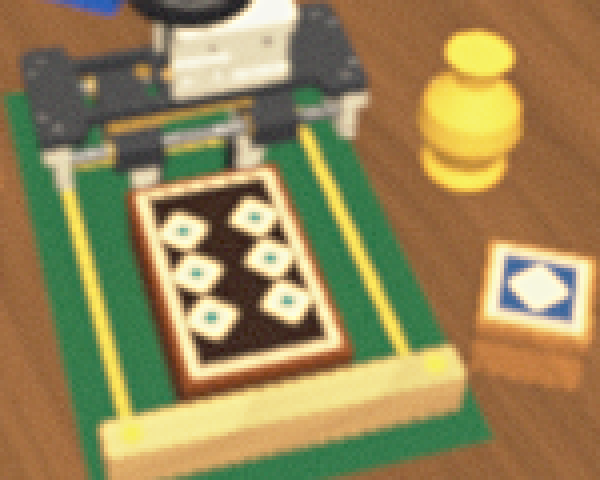

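The force rose from 5 to 23 N and the arm stopped advancing, so the head bears on the bar. The picture shows the head end parallel to the bar and touching it ((185,390) to (350,350)), between the border lines. The mask fit's 22 mm gap is wrong because the bar hides the lower part of the head. I'll back off and check with the box clear.

Emit:
move_arm:
  deltas:
    - [0.4, 2, 0, 0, 0, 0]
    - [1, 5, 0, 0, 0, 0]
    - [2, 10, 0, 0, 0, 0]
    - [3, 16, 0, 0, 0, 0]
    - [3, 16, 0, 0, 0, 0]

```text
t: 9.47
eef_pos: [0.5251, 0.0423, 0.1942]
ee_rot: [3.14, -0.001, -1.766]
force: [-0.1, 0.0, -0.6]
width: 0.0437
```

Emit:
move_arm:
  deltas:
    - [3, 15, 20, 0, 0, 0]
    - [3, 15, 30, 0, 0, 0]
    - [3, 15, 35, 0, 0, 0]
    - [3, 15, 35, 0, 0, 0]
    - [3, 15, 30, 0, 0, 0]

```text
t: 9.88
eef_pos: [0.5403, 0.1178, 0.3466]
ee_rot: [3.141, -0.001, -1.765]
force: [1.2, 1.0, -0.7]
width: 0.0435
```

```bash
python3 m.py
python3 - <<'E'
from h import *
s=cv2.resize(arm.grab_frame("side")[200:310,200:350],(400,294),interpolation=3); t=cv2.resize(arm.grab_frame("top")[180:290,220:370],(400,294),interpolation=3)
cv2.imwrite("pics/i.png",np.hstack([s,t])[...,::-1])
E
```

```text
['side'] [ 0.5068 -0.0675 -0.1966] 0.1293871729293724 mat x,y -0.006957337324601537 -0.012106995708594246 yaw rel deg -0.14992914318721143 head gap 0.022893004291405755
['top'] [ 0.5027 -0.0884 -0.2084] 0.027685943575742538 mat x,y -0.007022722777369292 -0.03338130865651766 yaw rel deg -0.8229999146486717 head gap 0.0016186913434823452
['top', 'side'] [ 0.5028 -0.0868 -0.2037] 0.20421814060989818 mat x,y -0.0072483253579054985 -0.03181212400273788 yaw rel deg -0.5571707151470867 head gap 0.0031878759972621268
[0.5403 0.1176 0.345 ] 0.04352843172373733
```

View pics/i.png

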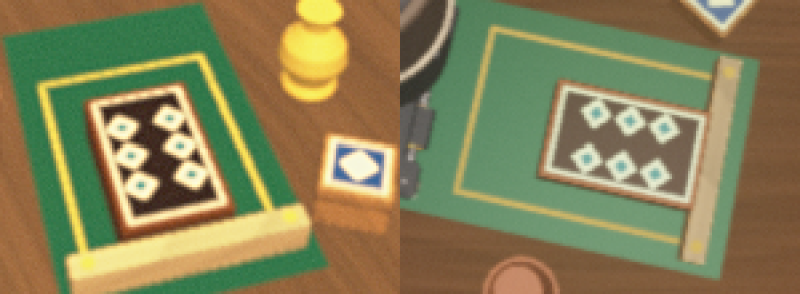

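The picture shows the box flat with its lid up and its head against the bar, at about (700,155) in the right crop. It is between the border lines, and the bystanders have not moved. The arm is clear, so I'll hand in.

```bash
python3 -c "
from station import arm
print(arm.job_done(), arm.get_state()['t'])"
```

```text
the job is handed in; nothing more can be done
the job is handed in; nothing more can be done
```

The job is done and handed in, after about 10 s of robot time. I pushed the box high on its lid with the closed fingers. It tipped about its back edge and landed flat, lid up, inside the border and about 42 mm short of the bar. I then pushed it low at its foot end with the fingers half open until its head met the bar.

**Last checks**
- **Contact with the bar:** the pushing force rose from 5 to 23 N and the fingers stopped advancing.
- **Top camera:** with the arm backed off, it puts the head 1.6 mm from the bar and 0.8° off square, which is within the 2 mm calibration error. The box sits about 7 mm off the mat's centre line, well inside the border.
- **Bystanders:** the beaker, vase and trinket box look unmoved in the last pictures, judged by eye.

**Disagreement:** the side-camera fit gave a 22 mm gap at the head. I discounted it because the bar hides the lower part of the head in that view, its fit error was much larger (0.13 against 0.03), and the force and the pictures contradict it.

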